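# Vent the dry box and crack its lid

## Task

The seal-storage dry box on the desk must be vented and cracked open: pull its vent knob fully out until it clicks, push it fully home again, and only then take the lid's bar handle and break the lid free of its sticky seal. Finish holding the lid slightly open with the gripper, its front edge about 20 mm above the box (do not fling it wide open), and keep holding it still when the program ends. Leave the other things on the desk where they are.

Things in the scene. Friction and masses are not known exactly. Their poses are not given: they have to be found in the camera images.
- drybox: Fixed grey rectangular dry box, 180 mm deep (x) by 280 mm wide (y), walls 95 mm high, with an aluminium-framed clear lid 12 mm thick on top (lid top 107 mm above the table). Origin at the centre of its underside; x points from its front (the robot's side) to the hinge at the back, y to its left, z up. The vent knob is on the front face, 100 mm to the right (y = -100 mm), 75 mm high. Its position and yaw vary.
- vent (a joint): Vent knob slide, m: 0 = fully home, 0.025 = fully out (towards the box's -x). It has clicks at both ends: a pull or push that grows to about 6 N is needed to leave either end, and past the middle of the travel (0.0125) it is drawn to the other end by itself.
- vent_grip (a point): Middle of the black vent knob: a cylinder 28 mm in diameter and 24 mm long, axis horizontal along the box's x, on a 10 mm steel shaft. When home this point is 30 mm in front of the box's front face, so 18 mm is free between knob and face; it moves with the knob. 75 mm above the table.
- lid (a joint): Lid hinge angle, rad: 0 = shut, grows as the front edge rises, stop at 0.5. Front edge gap in mm = 180 x sin(angle). The seal sticks: breaking it free takes about 12 N of straight upward pull at the handle (seal plus lid weight; up to about 20 N when the bar is pinched hard, since it must turn in the fingers). The pull is greatest at the very start, fades over the first 0.035 rad, and beyond that only about 3 N (the weight of the 0.5 kg lid) remains. Let go, it falls shut.
- lid_handle (a point): Middle of the lid's bar handle: round steel bar 12 mm in diameter, about 96 mm long along the box's y, on posts at its two ends, its axis 40 mm above the lid's top (147 mm above the table when shut), 30 mm back from the lid's front edge and 150 mm in front of and 52 mm above the hinge axis. Moves with the lid.
- lid_front (a point): Middle of the lower front edge of the lid, 180 mm from the hinge axis, 95 mm above the table when shut. Moves with the lid.
- lid_hinge (a point): Middle of the lid's hinge axis, which runs along the box's y at the top of its rear wall, 95 mm above the table. Fixed to the box.
- mug: Bystander: black mug 82 mm across, 95 mm high, handle to its +y; origin under its centre.
- spring: Bystander: standing black coil spring 80 mm across, 120 mm high; origin under its centre.
- topmount: Bystander: round suspension top mount 90 mm across with three studs, 30 mm high; origin under its centre.
- marker: Bystander: lying marker pen about 130 mm long (x), 18 mm wide, 16 mm high; origin on its underside near the middle.
- socket: Bystander: small upright steel socket, 24 mm across, 28 mm high, in front of the box; origin under its centre.
- phone: Bystander: phone lying flat, 145 x 70 x 9 mm; origin under its centre.

How it is judged:
On the way, in this order (a step that is already met when the one before it is completed fails the run):
1. the vent knob is pulled fully out, the lid still shut (value of joint vent above 0.021 m and value of joint lid below 0.015 rad), for 0.2 s.
2. the vent knob is pushed fully home again, the lid still shut (value of joint vent below 0.003 m and value of joint lid below 0.015 rad), for 0.2 s.
3. the lid is broken free and held slightly open (value of joint lid between 0.06 and 0.18 rad), for 0.5 s.
At the end, for the whole second after the job is handed in: The fingers hold the lid still (under 0.05 rad/s) at 0.06 to 0.18 rad, i.e. its front edge 11 to 32 mm open, pressing on it with more than 1 N; the vent knob is home within 3 mm; every bystander is within 30 mm of where it started (all of step 3 and value of joint vent below 0.003 m and velocity of joint lid between -0.05 and 0.05 rad/s and contact force between the fingers and drybox above 1 N and distance of each of mug, spring, topmount, marker, socket, phone from where it was at the start of the episode below 0.03 m); the arm keeps its last pose, push and grip.
It fails at once if the lid is flung open: more than 0.27 rad (front edge 48 mm up) (value of joint lid above 0.27 rad).
It fails at once if a bystander is pushed more than 30 mm or knocked over (distance of any of mug, spring, topmount, marker, socket, phone from where it was at the start of the episode above 0.03 m or angle between any of mug, spring, topmount, marker, socket, phone's own z axis and vertical above 0.6 rad).
It also fails if it takes over 46 s, if anything falls off the work surface, if the arm or the gripper's body presses on something with over 40 N, if the wrist force passes 120 N, or if a joint passes its speed limit or range.

## Robot

A 6-joint arm with a two-finger parallel gripper is mounted at the origin on the work surface. World frame = base frame: x ahead of the robot, y to its left, z up, the work surface at z = 0. Lengths are in m, angles in rad, forces in N, time in s.
With the tool pointing down it reaches from about 0.3 to 0.875 m from the base axis. Payload 4.2 kg.
Tool frame: the origin (TCP) lies on the centre line of the jaws, within the pads' length; the fingertips stand 11 mm ahead of it and the grasp point (between the pads) lies 8 mm behind it (env.tips_ahead is the z of the fingertips in the tool frame, in m); z points along the fingers, y is the direction in which the jaws open and shut (so a half turn about z gives the same grasp; the last joint's range is limited). The gripper opens to 85 mm and grips with 20 to 120 N. Pads are 22 mm wide; open, the fingers measure 114 mm over their backs; the gripper's body (76 mm by 85 mm) begins 54 mm behind the grasp point. The pads swing forward as they close: fully open they stand 13 mm farther back than shut.
Start: joints at [-1.253, 0.32, 1.565, -0, 1.257, -0.02], TCP at [0.191, -0.543, 0.242] pointing down, gripper open.
Joint ranges: [-3.11, 3.11], [-0.84, 2.01], [0.21, 2.61], [-1.34, 4.49], [0.05, 2.63], [-2.56, 2.56]. Speed limits (rad/s): [2.57, 2.57, 3.14, 3.14, 3.14, 3.14].

## Interface

Orientations are given as a rotation vector (axis times angle).
In Python, from plant import env gives the robot as it stands.
- The arm moves only by the shell command python3 -m creep 'ROWS'. ROWS is a JSON object of lists of equal length, an entry for each row: "grip": the opening, from -1 (shut) to 1 (fully open); "delta_pos": the shift along the world's x, y, z in cm, a list of three; "yaw": the turn about the world's z in rad. In form: {"grip": [grip, ...], "delta_pos": [[tx, ty, tz], ...], "yaw": [yaw, ...]}. A call has 1 to 8 rows; each row is the pose to reach, as a shift and turn from the pose commanded when the call began; what a row does not reach only later rows make up. A row lasts 1/8 s, in which the tool goes at most 62.5 mm and 10.7 degrees, less where a joint would pass 70% of its speed; a pose out of reach is approached as far as the arm can. A call with a gripper value outside its range is refused whole. The fingers move at their own pace and stop on an object; the grip force is fixed at half the most. Time passes only in rows, so rows that repeat a pose let the fingers close. It gives the time, the measured TCP pose, the force and the opening at its end, in the units of the state.
- env.observe(): the state, without advancing time (a new reading comes with each control period).
- env.capture(name): name is "scene" or "top" or "wrist"; returns (picture, depth): 384x512x3 uint8, red, green, blue; 384x512 float32, m along the optical axis (not along the pixel's ray), 0 where there is no reading.
- env.camera_model(name): a dict with "fx", "fy", "cx", "cy" (pixels), "k1" (the pictures are not rectified: a ray, as slopes to the right and down, at radius r is drawn at 1 + k1 r^2 times it, then the intrinsics apply), "pose" (4x4, takes a point from camera to world coordinates); the wrist camera has in their place "T_tool_cam" (4x4, takes a point from camera to tool coordinates, whose origin is the TCP and whose axes are the flange's). Camera axes: x right, y down, z forward; pixel columns grow to the right and rows downward; lengths in m; the calibration is good to about 2 mm. A picture is of the moment at which its call begins: read the wrist's pose just before it. camera_model takes no time and is no camera call.
- env.hand_in(): hands the job in, once; it reports no verdict.
The state is a dict: "clock": time; "q": joint angles; "joint_vel": joint speeds; "effort": joint torques, N m; "eef_pos": TCP position; "tcp_rot": TCP orientation; "wrist_force": force on the tool from outside, world axes, zero at the start; "wrist_torque": the same for the moment, N m; "finger_gap": finger opening in m.
Only numpy, scipy, OpenCV 4.12 (cv2) and the standard library are available. Lean on these libraries where they do the work, as an engineer would, in place of code of your own. Each camera call takes 0.05 s, during which the arm holds its last target.

## Working session

There is one attempt and no reset: what is moved stays moved. The work goes in short steps, Python scripts to look and compute and a shell command to move; the robot and the scene stay as the last step left them, time stands still between calls to the robot, and variables do not carry over. Pictures are saved under pics/ and viewed, and the job is handed in when it is done.

```bash
ls; mkdir -p pics
python3 - <<'E'
from plant import env
import cv2,numpy as np
s=env.observe();print(s['clock'],s['eef_pos'],s['tcp_rot'],s['wrist_force'],s['finger_gap'],env.tips_ahead)
for n in('scene','top'):
    im,d=env.capture(n);cv2.imwrite(f'pics/{n}0.png',im[:,:,::-1]);np.save(f'pics/{n}0.npy',d)
    m=env.camera_model(n);print(n,m)
m=env.camera_model('wrist');print(m)
E
```

```text
pics
0.0 [ 0.19041512 -0.54205506  0.2414855 ] [-3.09512921e+00 -5.27787378e-01  4.24608870e-04] [ 0.58948889 -1.08157223  0.12575593] 0.08499075704089097 0.011
scene {'fx': 360.3917117344581, 'fy': 360.3917117344581, 'cx': 253.2440176141796, 'cy': 189.89322607945954, 'k1': -0.04683119810544829, 'pose': array([[-0.24158537,  0.80987607, -0.53454398,  1.06596745],
       [ 0.9703077 ,  0.208316  , -0.12291225,  0.14343439],
       [ 0.01181037, -0.54836594, -0.83615508,  0.92757476],
       [ 0.        ,  0.        ,  0.        ,  1.        ]])}
top {'fx': 416.3029894674633, 'fy': 416.3029894674633, 'cx': 252.72303143933206, 'cy': 191.15748583548182, 'k1': -0.05290721877156067, 'pose': array([[-0.00506937, -0.99771109,  0.0674305 ,  0.4780175 ],
       [-0.99988908,  0.00600171,  0.01363133,  0.03530787],
       [-0.01400483, -0.06735392, -0.99763085,  1.07030223],
       [ 0.        ,  0.        ,  0.        ,  1.        ]])}
{'fx': 287.58551492566215, 'fy': 287.58551492566215, 'cx': 257.5110253134174, 'cy': 193.8160899419504, 'k1': -0.06981273632286841, 'T_tool_cam': array([[ 1.28408494e-03, -9.64928917e-01, -2.62508164e-01,
         6.52937901e-02],
       [ 9.99999142e-01,  1.30708450e-03,  8.70076136e-05,
        -1.24374179e-03],
       [ 2.59164191e-04, -2.62508051e-01,  9.64929767e-01,
        -1.30843124e-01],
       [ 0.00000000e+00,  0.00000000e+00,  0.00000000e+00,
         1.00000000e+00]])}
```

View pics/scene0.png

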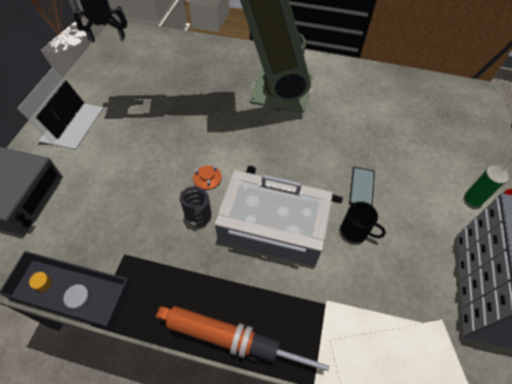

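View pics/top0.png

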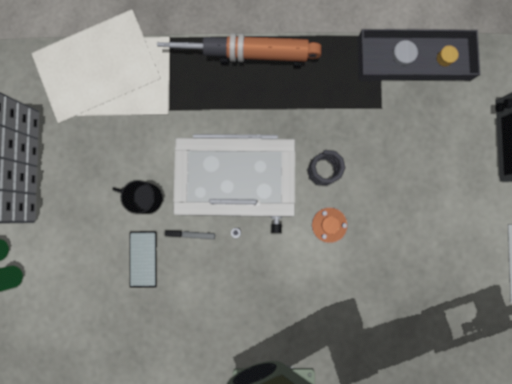

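The top view shows the box at about (175–295, 138–215), the handle at (233,201), the knob at (277,227), the socket at (236,233) and the top mount at (330,225). Next I'll measure these.

```bash
cat > h.py <<'E'
import numpy as np,cv2
from plant import env
def ray(n,uv,T=None):
    m=env.camera_model(n);P=m['pose'] if T is None else T
    K=np.array([[m['fx'],0,m['cx']],[0,m['fy'],m['cy']],[0,0,1]])
    p=cv2.undistortPoints(np.array(uv,float).reshape(-1,1,2),K,np.array([m['k1'],0,0,0,0.])).reshape(-1,2)
    d=np.c_[p,np.ones(len(p))]@P[:3,:3].T
    return P[:3,3],d
def onz(n,uv,z,T=None):
    o,d=ray(n,uv,T);return o+d*((z-o[2])/d[:,2])[:,None]
def proj(n,X,T=None):
    m=env.camera_model(n);P=m['pose'] if T is None else T
    c=(np.atleast_2d(X)-P[:3,3])@P[:3,:3];s=c[:,:2]/c[:,2:];r=(s**2).sum(1,keepdims=True)
    s=s*(1+m['k1']*r);return s*m['fx']+[m['cx'],m['cy']]
def wristT():
    s=env.observe();T=np.eye(4);T[:3,:3]=cv2.Rodrigues(np.array(s['tcp_rot']))[0];T[:3,3]=s['eef_pos']
    return T@env.camera_model('wrist')['T_tool_cam']
E
python3 - <<'E'
from h import *
im=cv2.imread('pics/top0.png')
c=cv2.resize(im[125:250,160:360],None,fx=4,fy=4,interpolation=cv2.INTER_CUBIC);cv2.imwrite('pics/topz.png',c)
hsv=cv2.cvtColor(im,cv2.COLOR_BGR2HSV)
# lid frame: bright
g=cv2.cvtColor(im,cv2.COLOR_BGR2GRAY)
m=np.zeros_like(g);m[130:222,168:302]=(g[130:222,168:302]>150)*255
cs,_=cv2.findContours(m,cv2.RETR_EXTERNAL,cv2.CHAIN_APPROX_NONE);c=max(cs,key=cv2.contourArea)
r=cv2.minAreaRect(c);b=cv2.boxPoints(r);print(r);W=onz('top',b,.107);print(W)
for i in range(4): 
    e=W[(i+1)%4]-W[i];print(np.linalg.norm(e),np.degrees(np.arctan2(e[1],e[0])))
print('centre',W.mean(0))
# knob black
k=np.zeros_like(g);k[220:240,265:290]=(g[220:240,265:290]<45)*255
ys,xs=np.nonzero(k);print('knob',xs.min(),xs.max(),ys.min(),ys.max(),onz('top',[[xs.mean(),ys.mean()]],.085))
E
```

```text
((233.0, 178.0), (86.0, 124.0), 90.0)
[[ 0.67680634  0.24022912  0.107     ]
 [ 0.67429257 -0.05117472  0.107     ]
 [ 0.47354218 -0.0487156   0.107     ]
 [ 0.47487723  0.23843391  0.107     ]]
0.2914146826925067 -90.49424342371847
0.200765455834071 179.29818284346854
0.2871526186615141 89.73361625912516
0.20193709122011577 0.5093622259883117
centre [0.57487958 0.09469318 0.107     ]
knob 272 280 225 231 [[ 0.4569626  -0.00567353  0.085     ]]
```

View pics/topz.png

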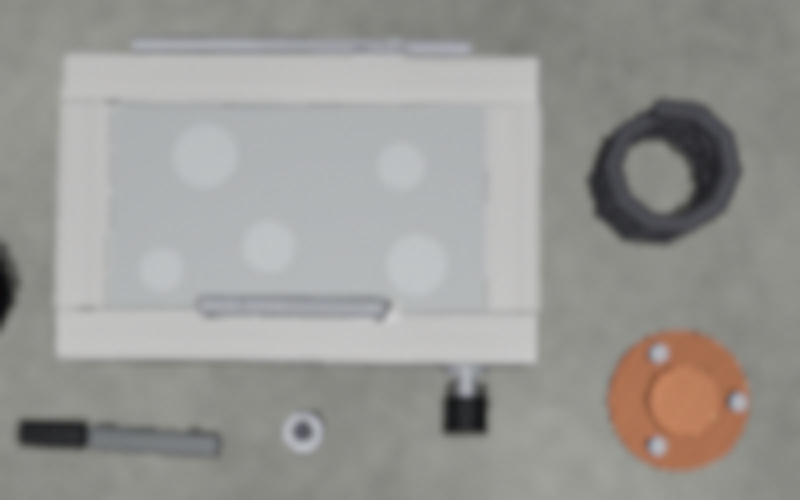

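Run:
```python
from h import *
z=lambda l:[[160+(u+.5)/4-.5,125+(v+.5)/4-.5] for u,v in l]
F=onz('top',z([(57,357),(537,361)]),.107);B=onz('top',z([(63,54),(540,58)]),.107)
print('front',F,'back',B)
for a in(F,B):
    e=a[0]-a[1];print(np.linalg.norm(e),np.degrees(np.arctan2(-e[0],e[1])))
S=onz('top',z([(57,357),(63,54)]),.107);e=S[1]-S[0];print('side',np.degrees(np.arctan2(e[1],e[0])),np.linalg.norm(e))
H=onz('top',z([(200,305),(388,308)]),.147);print('handle',H,H.mean(0))
e=H[0]-H[1];print(np.degrees(np.arctan2(-e[0],e[1])))
K=onz('top',z([(466,407)]),.082);print('knob',K)
for n,p,h in(('socket',(303,432),.028),('topm',(679,400),.02),('markL',(20,432),.01),('markR',(218,444),.01),('spring',(665,170),.1)):
    print(n,onz('top',z([p]),h))
# depth plane of lid points
D=np.load('pics/top0.npy');print(D[178,233],D[200,300])
# scene check
im=cv2.imread('pics/scene0.png');cv2.imwrite('pics/scz.png',cv2.resize(im[155:265,180:380],None,fx=4,fy=4,interpolation=cv2.INTER_CUBIC))
```

```text
front [[ 0.49136298  0.23182632  0.107     ]
 [ 0.48766963 -0.04627696  0.107     ]] back [[ 0.66924519  0.22978544  0.107     ]
 [ 0.66452113 -0.05016777  0.107     ]]
0.2781278022879643 -0.7608705336615045
0.2799930710312049 -0.9667431248746439
side -0.6573361021423156 0.17789391514356026
handle [[0.51933831 0.143899   0.147     ]
 [0.51709039 0.03938186 0.147     ]] [0.51821435 0.09164043 0.147     ]
-1.232111536242675
knob [[ 0.46098706 -0.00612793  0.082     ]]
socket [[0.44499592 0.09337745 0.028     ]]
topm [[ 0.46351535 -0.14264489  0.02      ]]
markL [[0.44501924 0.27507564 0.01      ]]
markR [[0.43704066 0.1484426  0.01      ]]
spring [[ 0.59902673 -0.12319557  0.1       ]]
0.9720642 1.0670656
```

View pics/scz.png

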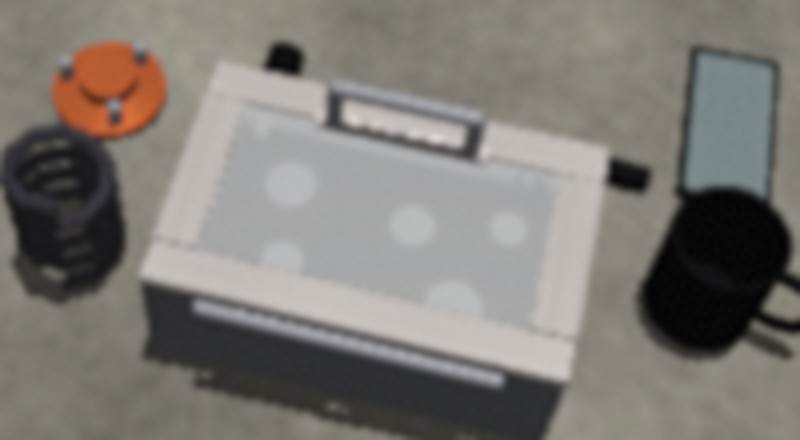

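```bash
python3 -m creep '{"grip":[1,1,1,1,1,1,1,1],"delta_pos":[[1.5,3,0],[4,8,0],[6.5,13,0],[9,18,0],[11.5,23,0],[14,28,0],[16.5,33,0],[18,36,0]],"yaw":[0,-0.05,-0.1,-0.15,-0.2,-0.25,-0.3,-0.353]}'
```

```text
clock: 1.1
eef_pos: [0.371, -0.1803, 0.2421]
tcp_rot: [-3.141, 0.024, 0.0]
wrist_force: [0.2, 0.0, 0.2]
finger_gap: 0.0852
```

```bash
python3 -m creep '{"grip":[0.5,0.5,0.5,0.5,0.5,0.5,0.5],"delta_pos":[[2,4,-1],[4,8,-2],[6,12,-4],[8,16,-6],[8.7,17.5,-7],[8.7,17.5,-7],[8.7,17.5,-7]],"yaw":[0,0,0,0,0,0,0]}'
python3 - <<'E'
from h import *
T=wristT();im,d=env.capture('wrist');cv2.imwrite('pics/w1.png',im[:,:,::-1]);np.save('pics/w1T.npy',T)
s=env.observe();print(s['clock'],s['eef_pos'],s['tcp_rot'],s['q'],s['wrist_force'],s['finger_gap'])
E
```

```text
clock: 1.98
eef_pos: [0.4574, -0.0085, 0.1728]
tcp_rot: [3.141, -0.025, 0.001]
wrist_force: [-0.7, -0.3, -0.8]
finger_gap: 0.0642
2.025 [ 0.45745442 -0.00865107  0.17296601] [ 3.14088678e+00 -2.59832138e-02  1.38750603e-03] [-4.36657644e-02  1.96421351e-01  1.92732960e+00 -6.66027356e-04
  1.01693771e+00  1.54402539e+00] [ 0.63097756 -0.09998939  0.53924876] 0.06404011206161102
```

View pics/w1.png

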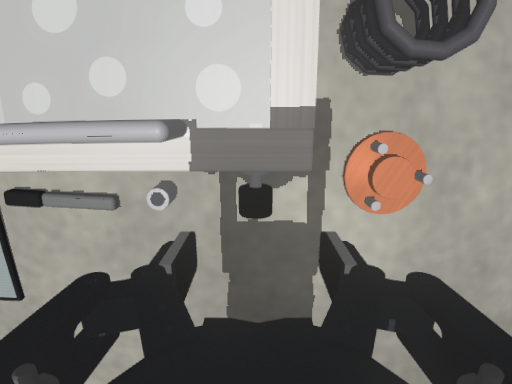

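Run:
```python
from h import *
T=np.load('pics/w1T.npy');im=cv2.imread('pics/w1.png');g=cv2.cvtColor(im,cv2.COLOR_BGR2GRAY)
k=(g[178:222,230:282]<28).astype(np.uint8);ys,xs=np.nonzero(k);print(xs.min()+230,xs.max()+230,ys.min()+178,ys.max()+178)
print('front top',onz('wrist',[[255.5,217]],.089-.003,T),'back',onz('wrist',[[255.5,184]],.089,T),'axis',onz('wrist',[[255.5,200]],.08,T))
print('face edge',onz('wrist',[[20,170],[180,170]],.107,T),'handle',onz('wrist',[[168,131]],.147,T),'bar',onz('wrist',[[20,133],[150,131]],.15,T))
print(onz('wrist',[[318,100],[318,165]],.107,T))
```

```text
Traceback (most recent call last):
ValueError: zero-size array to reduction operation minimum which has no identity
```

Run:
```python
from h import *
T=np.load('pics/w1T.npy')
print('front top',onz('wrist',[[255.5,217]],.086,T),'back',onz('wrist',[[255.5,184]],.089,T),'axis',onz('wrist',[[255.5,200]],.08,T))
print('face edge',onz('wrist',[[20,170],[180,170]],.107,T),'bar',onz('wrist',[[20,133],[150,131]],.15,T))
print(onz('wrist',[[318,100],[318,165]],.107,T))
```

```text
front top [[ 0.44385188 -0.00592863  0.086     ]] back [[ 0.47173197 -0.00640753  0.089     ]] axis [[ 0.45629863 -0.00609909  0.08      ]]
face edge [[0.48942668 0.16543085 0.107     ]
 [0.48680056 0.04585196 0.107     ]] bar [[0.51729494 0.12280978 0.15      ]
 [0.51577889 0.04835644 0.15      ]]
[[ 0.53212726 -0.04859866  0.107     ]
 [ 0.48885734 -0.05008129  0.107     ]]
```

```bash
python3 -m creep '{"grip":[0.3,0.3,0.3,0.3,0.3,0.3],"delta_pos":[[0,0.25,-2],[0,0.25,-5],[0,0.25,-8],[0,0.25,-9.8],[0,0.25,-10.5],[0,0.25,-10.5]],"yaw":[0,0,0,0,0,0]}' && python3 -m creep '{"grip":[-1,-1,-1,-1,-1,-1],"delta_pos":[[0,0,0],[0,0,0],[0,0,0],[0,0,0],[0,0,0],[0,0,0]],"yaw":[0,0,0,0,0,0]}'
```

```text
clock: 2.78
eef_pos: [0.4577, -0.0056, 0.0677]
tcp_rot: [3.141, -0.026, 0.001]
wrist_force: [0.5, 0.2, -0.1]
finger_gap: 0.0552
clock: 3.52
eef_pos: [0.4581, -0.0064, 0.0686]
tcp_rot: [3.139, -0.021, 0.003]
wrist_force: [-1.3, -7.5, 5.0]
finger_gap: 0.026
```

```bash
python3 -m creep '{"grip":[-1,-1,-1,-1,-1,-1,-1,-1],"delta_pos":[[-0.4,0,0],[-0.8,0,0],[-1.2,0,0],[-1.6,0,0],[-2.0,0,0],[-2.4,0,0],[-2.6,0,0],[-2.6,0,0]],"yaw":[0,0,0,0,0,0,0,0]}'
python3 - <<'E'
from h import *
T=wristT();im,d=env.capture('wrist');cv2.imwrite('pics/w2.png',im[:,:,::-1])
im,d=env.capture('top');cv2.imwrite('pics/t2.png',im[:,:,::-1])
E
```

```text
clock: 4.53
eef_pos: [0.4331, -0.006, 0.0686]
tcp_rot: [3.139, -0.021, 0.007]
wrist_force: [0.8, -5.1, 3.3]
finger_gap: 0.0262
```

View pics/w2.png

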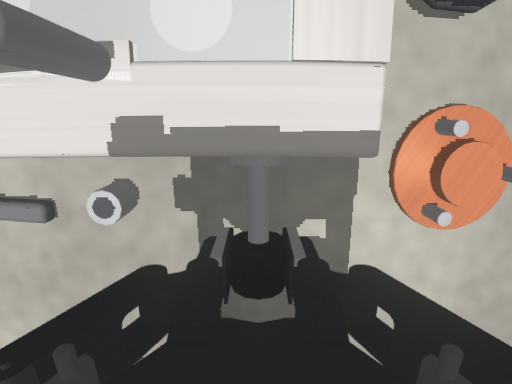

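The wrist view shows the knob in the jaws with a long shaft showing (v 160–240). I'll tug a bit further to feel the end stop.

```bash
python3 -m creep '{"grip":[-1,-1,-1,-1],"delta_pos":[[-0.2,0,0],[-0.3,0,0],[-0.3,0,0],[-0.3,0,0]],"yaw":[0,0,0,0]}'
```

```text
clock: 5.12
eef_pos: [0.4331, -0.006, 0.0687]
tcp_rot: [3.139, -0.022, 0.016]
wrist_force: [7.1, -4.8, -4.4]
finger_gap: 0.0259
```

The TCP stopped at the end stop (7 N), so the knob is fully out. Next I'll push it home.

```bash
python3 -m creep '{"grip":[-1,-1,-1,-1,-1,-1,-1,-1],"delta_pos":[[0.5,0,0],[1.0,0,0],[1.5,0,0],[2.0,0,0],[2.5,0,0],[2.9,0,0],[3.1,0,0],[3.1,0,0]],"yaw":[0,0,0,0,0,0,0,0]}' && python3 -m creep '{"grip":[-1,-1,-1],"delta_pos":[[0.2,0,0],[0.2,0,0],[0.2,0,0]],"yaw":[0,0,0]}'
```

```text
clock: 6.12
eef_pos: [0.4581, -0.0064, 0.0685]
tcp_rot: [3.139, -0.021, -0.004]
wrist_force: [-5.9, -7.1, 10.7]
finger_gap: 0.0258
clock: 6.5
eef_pos: [0.4581, -0.0064, 0.0684]
tcp_rot: [3.139, -0.021, -0.01]
wrist_force: [-10.1, -7.5, 13.3]
finger_gap: 0.0262
```

```bash
python3 -m creep '{"grip":[-1,0.3,0.3,0.3,0.3,0.3,0.3,0.3],"delta_pos":[[-0.4,0,0],[-0.4,0,0],[-0.4,0,0],[-0.4,0,0],[-0.4,0,3],[-0.4,0,8],[-0.4,0,14],[-0.4,0,16]],"yaw":[0,0,0,0,0,0,0,0]}' && python3 -m creep '{"grip":[0,0,0,0,0,0,0,0],"delta_pos":[[0,1,0],[1,3,0],[2,5,0],[3,7,0],[4,9,0],[5,9.8,0],[6,9.8,0],[6,9.8,0]],"yaw":[0.18,0.36,0.54,0.72,0.9,1.08,1.26,1.44]}' && python3 -m creep '{"grip":[0,0,0],"delta_pos":[[0,0,0],[0,0,0],[0,0,0]],"yaw":[0.131,0.131,0.131]}'
python3 - <<'E'
from h import *
T=wristT();im,d=env.capture('wrist');cv2.imwrite('pics/w3.png',im[:,:,::-1]);np.save('pics/w3T.npy',T)
im,d=env.capture('top');cv2.imwrite('pics/t3.png',im[:,:,::-1])
s=env.observe();print(s['q'],s['eef_pos'],s['tcp_rot'],s['wrist_force'])
E
```

```text
clock: 7.5
eef_pos: [0.4593, -0.0049, 0.2311]
tcp_rot: [3.141, -0.024, 0.011]
wrist_force: [-0.7, 0.1, -1.6]
finger_gap: 0.0555
clock: 8.5
eef_pos: [0.5181, 0.0934, 0.227]
tcp_rot: [-2.371, -2.061, 0.0]
wrist_force: [-1.2, 0.4, 0.0]
finger_gap: 0.0426
clock: 8.88
eef_pos: [0.5175, 0.0931, 0.2272]
tcp_rot: [-2.24, -2.203, 0.0]
wrist_force: [1.1, -0.3, 0.9]
finger_gap: 0.0429
[1.55953870e-01 2.52884688e-01 1.69948956e+00 2.45809190e-05
 1.18917250e+00 1.72048912e-01] [0.51753839 0.09302127 0.22730536] [2.23925070e+00 2.20347665e+00 7.94917360e-05] [ 0.88287255 -0.58566004  0.00867445]
```

View pics/w3.png

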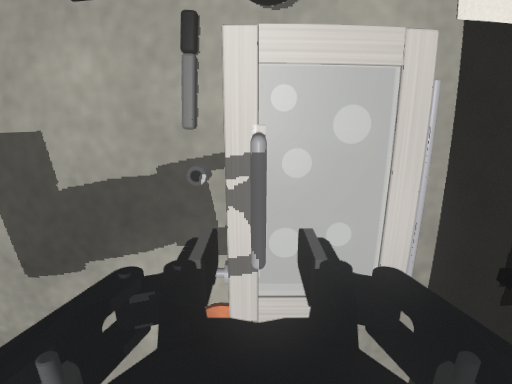

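View pics/t3.png

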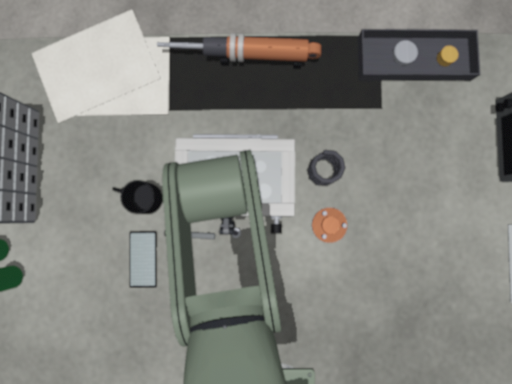

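The wrist view shows the bar at column ~259 (rows 135–268), centred between the fingers. In the top view the knob is back at (277,227), its original position.

Run:
```python
from h import *
T=np.load('pics/w3T.npy');print(onz('wrist',[[259.5,140],[258.5,262]],.15,T))
```

```text
[[0.51838905 0.14352961 0.15      ]
 [0.51627268 0.04684459 0.15      ]]
```

```bash
python3 -m creep '{"grip":[0,0,0,0,0,0],"delta_pos":[[0,0.1,-2],[0,0.1,-4.5],[0,0.1,-7],[0,0.1,-8.4],[0,0.1,-8.8],[0,0.1,-8.8]],"yaw":[0,0,0,0,0,0]}' && python3 -m creep '{"grip":[-1,-1,-1,-1,-1,-1],"delta_pos":[[0,0,0],[0,0,0],[0,0,0],[0,0,0],[0,0,0],[0,0,0]],"yaw":[0,0,0,0,0,0]}'
```

```text
clock: 9.72
eef_pos: [0.518, 0.0941, 0.1398]
tcp_rot: [2.238, 2.204, 0.001]
wrist_force: [0.1, 1.6, 0.2]
finger_gap: 0.0425
clock: 10.48
eef_pos: [0.5179, 0.0941, 0.1402]
tcp_rot: [2.238, 2.204, 0.002]
wrist_force: [-1.8, -0.2, 5.5]
finger_gap: 0.0097
```

```bash
python3 -m creep '{"grip":[-1,-1,-1,-1,-1,-1],"delta_pos":[[0,0,0.1],[0,0,0.2],[0,0,0.3],[0.05,0,0.4],[0.1,0,0.5],[0.1,0,0.5]],"yaw":[0,0,0,0,0,0]}'
```

```text
clock: 11.22
eef_pos: [0.5182, 0.094, 0.1416]
tcp_rot: [-2.237, -2.204, 0.003]
wrist_force: [6.2, 2.0, -17.4]
finger_gap: 0.0099
```

```bash
python3 -m creep '{"grip":[-1,-1,-1,-1],"delta_pos":[[0,0,0.1],[0,0,0.2],[0,0,0.2],[0,0,0.2]],"yaw":[0,0,0,0]}'
```

```text
clock: 11.72
eef_pos: [0.5183, 0.094, 0.142]
tcp_rot: [-2.237, -2.203, 0.004]
wrist_force: [9.8, 1.6, -27.8]
finger_gap: 0.01
```

```bash
python3 -m creep '{"grip":[-1,-1,-1,-1],"delta_pos":[[0.05,0,0.1],[0.1,0,0.2],[0.1,0,0.2],[0.1,0,0.2]],"yaw":[0,0,0,0]}'
```

```text
clock: 12.22
eef_pos: [0.5201, 0.094, 0.1466]
tcp_rot: [-2.238, -2.205, 0.0]
wrist_force: [6.6, 1.3, -12.4]
finger_gap: 0.0098
```

Broken free. I'll ease up to about 0.11 rad.

```bash
python3 -m creep '{"grip":[-1,-1,-1,-1,-1,-1,-1,-1],"delta_pos":[[0.1,0,0.15],[0.2,0,0.3],[0.3,0,0.45],[0.35,0,0.6],[0.4,0,0.75],[0.4,0,0.75],[0.4,0,0.75],[0.4,0,0.75]],"yaw":[0,0,0,0,0,0,0,0]}'
python3 - <<'E'
from h import *
T=wristT();im,d=env.capture('wrist');cv2.imwrite('pics/w4.png',im[:,:,::-1])
im,d=env.capture('scene');im=im[150:270,170:390,::-1];cv2.imwrite('pics/s4.png',cv2.resize(im,None,fx=3.5,fy=3.5,interpolation=cv2.INTER_CUBIC));np.save('pics/s4.npy',d)
im,d=env.capture('top');cv2.imwrite('pics/t4.png',im[:,:,::-1]);
E
```

```text
clock: 13.22
eef_pos: [0.5234, 0.0939, 0.1546]
tcp_rot: [-2.238, -2.204, 0.002]
wrist_force: [5.5, 0.7, -11.2]
finger_gap: 0.0098
```

View pics/s4.png

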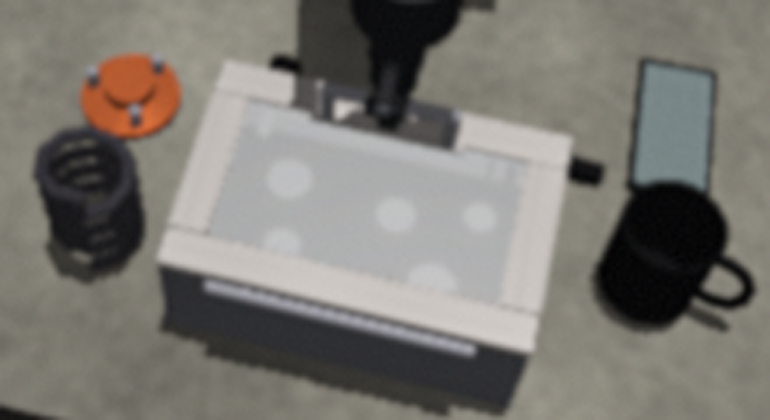

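View pics/w4.png

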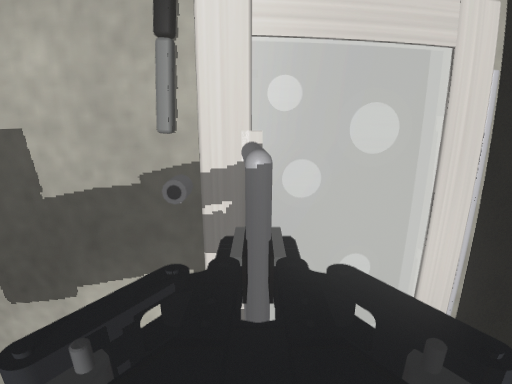

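View pics/t4.png

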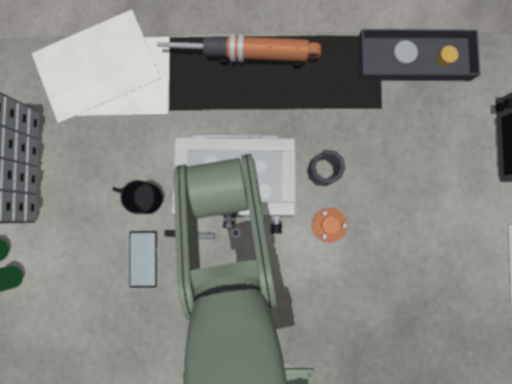

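Run:
```python
from h import *
m=env.camera_model('scene')
import os
D0=np.load('pics/scene0.npy');D1=np.load('pics/s4.npy');im=cv2.imread('pics/scene0.png');g=cv2.cvtColor(im,cv2.COLOR_BGR2GRAY)
# right-hand frame & rear frame of lid
for D in(D0,D1):
    P=[]
    for v in range(170,250):
        for u in range(215,335):
            if D[v,u]>0:
                o,d=ray('scene',[[u,v]]);P.append(o+d[0]*D[v,u])
    P=np.array(P);c,s=np.cos(-.015),np.sin(-.015)
    L=(P-[.578,.091,0])@np.array([[c,-s,0],[s,c,0],[0,0,1]])
    k=(abs(L[:,0])<.075)&(abs(abs(L[:,1])-.095)<.035)&(L[:,2]>.098)&(L[:,2]<.14);Q=L[k]
    A=np.c_[Q[:,:2],np.ones(len(Q))];x=np.linalg.lstsq(A,Q[:,2],rcond=None)[0]
    print(len(Q),'angle',-np.arctan(x[0]),'z at front',x@[-.09,0,1],'rms',np.std(A@x-Q[:,2]))
s=env.observe();print(s['clock'],s['eef_pos'],s['wrist_force'],s['finger_gap'])
```

```text
Traceback (most recent call last):
  File "h.py", line 4, in ray
    m=env.camera_model(n);P=m['pose'] if T is None else T
ValueError: time passes only in moves, steps and waits
```

Run:
```python
from h import *
D0=np.load('pics/scene0.npy');D1=np.load('pics/s4.npy')
U,V=np.meshgrid(range(215,335),range(170,250));uv=np.c_[U.ravel(),V.ravel()]
o,d=ray('scene',uv)
for D in(D0,D1):
    dd=D[uv[:,1],uv[:,0]];P=o+d*dd[:,None];P=P[dd>0];c,s=np.cos(-.015),np.sin(-.015)
    L=(P-[.578,.091,0])@np.array([[c,-s,0],[s,c,0],[0,0,1]])
    k=(abs(L[:,0])<.085)&(abs(abs(L[:,1])-.105)<.033)&(L[:,2]>.098)&(L[:,2]<.14);Q=L[k]
    A=np.c_[Q[:,:2],np.ones(len(Q))];x=np.linalg.lstsq(A,Q[:,2],rcond=None)[0]
    print(len(Q),'angle',-np.arctan(x[0]),'z front',x@[-.09,0,1],'rms',np.std(A@x-Q[:,2]))
s=env.observe();print(s['clock'],s['eef_pos'],s['wrist_force'],s['finger_gap'])
```

```text
2752 angle -0.0021238345832411036 z front 0.10464233838926354 rms 0.00204584749677081
2931 angle 0.0956873642924921 z front 0.12217071670825158 rms 0.002103260272410895
13.375 [0.52343686 0.09389365 0.15456699] [  4.7085636    1.26969543 -12.01304305] 0.010117608065531455
```

The measured lid angle is about 0.098 rad (front edge 17.6 mm). I'll trim it up slightly and then hold still.

```bash
python3 -m creep '{"grip":[-1,-1,-1,-1,-1,-1,-1,-1],"delta_pos":[[0.05,0,0.1],[0.1,0,0.2],[0.1,0,0.2],[0.1,0,0.2],[0.1,0,0.2],[0.1,0,0.2],[0.1,0,0.2],[0.1,0,0.2]],"yaw":[0,0,0,0,0,0,0,0]}'
python3 - <<'E'
from h import *
im,D=env.capture('scene');i2,_=env.capture('top');cv2.imwrite('pics/t5.png',i2[:,:,::-1])
U,V=np.meshgrid(range(215,335),range(170,250));uv=np.c_[U.ravel(),V.ravel()]
o,d=ray('scene',uv);dd=D[uv[:,1],uv[:,0]];P=(o+d*dd[:,None])[dd>0];c,s=np.cos(-.015),np.sin(-.015)
L=(P-[.578,.091,0])@np.array([[c,-s,0],[s,c,0],[0,0,1]])
k=(abs(L[:,0])<.085)&(abs(abs(L[:,1])-.105)<.033)&(L[:,2]>.098)&(L[:,2]<.14);Q=L[k]
A=np.c_[Q[:,:2],np.ones(len(Q))];x=np.linalg.lstsq(A,Q[:,2],rcond=None)[0];print('angle',-np.arctan(x[0]))
a=cv2.imread('pics/top0.png')[125:300,110:360];b=i2[125:300,110:360,::-1]
cv2.imwrite('pics/cmp.png',cv2.resize(np.vstack([a,b]),None,fx=1.7,fy=1.7))
s=env.observe();print(s['clock'],s['eef_pos'],s['wrist_force'],s['finger_gap'],abs(np.array(s['joint_vel'])).max())
E
```

```text
clock: 14.38
eef_pos: [0.5241, 0.0939, 0.1561]
tcp_rot: [-2.237, -2.204, 0.003]
wrist_force: [5.5, 1.7, -13.8]
finger_gap: 0.0096
angle 0.10547775791161812
14.475 [0.52410457 0.09390926 0.15607885] [  6.53608428   0.68591213 -13.60198091] 0.009658080668933254 0.0012467442293380214
```

View pics/cmp.png

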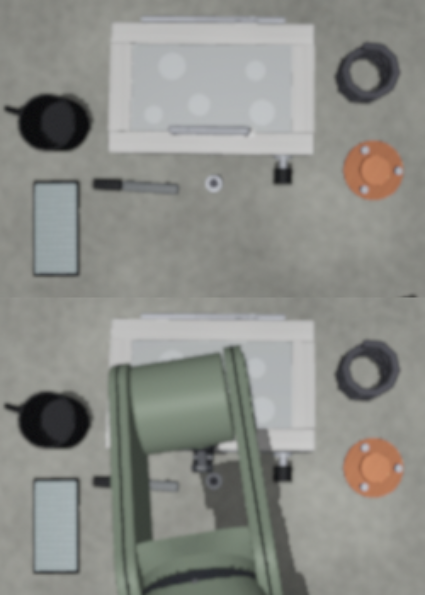

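The before and after views match: all the bystanders are in place, the socket is at (213,481) in the lower half, and the knob is home. The lid is still, so I'm handing in.

```bash
python3 -c "
from plant import env
print(env.hand_in())"
```

```text
the job is handed in; nothing more can be done
None
```

The job is handed in with the gripper holding the lid open at about 0.105–0.11 rad, so the front edge is about 19–20 mm up. I got no verdict back.

- **Vent knob:** I gripped it and pulled until it stopped against the end, with the tool 25 mm out and about 7 N of pull. I then pushed it back until it stopped again, about 10 N with the tool at its starting position. The top view afterwards shows it home.
- **Lid:** I pinched the bar and pulled up slowly. The seal let go after a reading of about 28 N at the wrist, more than the 20 N expected. About 5 N had already been there from closing the grip, in the opposite direction.
- **Final checks, at 14.5 s:** joint speeds were about 0.001 rad/s and the wrist read 14 N down. That is more than the lid's weight alone, probably because the bar turns in a tight grip. The top view shows the bystanders where they started.

One measurement script failed partway because it called the camera calibration too many times. I rewrote it, and nothing moved because of it.

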